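Uncover the fixture and load its nest plate

TASK

Get the assembly fixture ready for work: lift the orange guard off the fixture's two dowels and hang it over the bar of the parking rail, straddling the bar. Then lower the nest plate onto both dowels, round hole over the thick brass dowel and slot over the thin steel one, until it lies flat on the blue base; do not drop it on. Leave the parts pot, the loupe and the putty where they are.

Things in the scene. Friction and masses are not known exactly. Their poses are not given: they have to be found in the camera images.
- thick_dowel_foot (a point): Fixture, fixed: a blue base block 70 x 116 x 14 mm (x, y, z) with two upright bullet-nosed dowels 70 mm apart on its long centre line. This point is the centre of the thick brass dowel's foot, on the base's top face (14 mm above the worktop). That dowel is 12 mm in diameter and 20 mm tall, the upper 8 mm tapering to 3.6 mm. Axes are the base's: z up, y from the thin dowel to the thick one
- thin_dowel_foot (a point): centre of the foot of the fixture's thin steel dowel, on the base's top face, 70 mm along the base's -y from the other. 8 mm in diameter, 20 mm tall, the upper 8 mm tapering to 3.6 mm. Same axes as thick_dowel_foot
- plate_grip (a point): Nest plate, loose, about 0.2 kg: aluminium, 56 x 106 x 8 mm (x, y, z), lying on the worktop, with an upright black grip bar on its middle, 14 mm wide (x), 40 mm long (y), its top 39 mm above the plate's underside. This point is the middle of the grip bar, 23 mm above the plate's underside and 15 mm above the plate's upper face. y runs along the bar towards the round hole, z up
- plate_round_hole (a point): centre of the nest plate's round through hole, 14 mm in diameter, dotted round with brass, at the plate's underside, 35 mm from the plate's middle along its +y. Plate's axes
- plate_slot (a point): centre of the nest plate's through slot, 10 mm wide (x) and 13 mm long (y), at the plate's underside, 35 mm from the plate's middle along its -y. Plate's axes
- guard_grip (a point): Guard, loose, about 0.08 kg: orange channel like an upside-down U, 36 mm wide (x) outside and 30 mm inside, 98 mm long (y), 36 mm high, open below and at both ends, walls 3 mm, standing on the fixture's base over both dowels. An upright black grip bar stands on it, 14 mm wide (x), 40 mm long (y), 30 mm high. This point is the middle of the grip bar, 15 mm above the channel's roof, 18 mm above its inside. y along the channel, z up
- guard_inside (a point): middle of the inside (lower) face of the guard's roof, 33 mm above its lower edges. Guard's axes
- rail_top (a point): Parking rail, fixed: a horizontal steel bar, 18 mm wide (x), 146 mm long (y), 10 mm thick, on a post at each end (14 mm wide) over a dark foot plate 70 x 146 mm. This point is the middle of the bar's upper face, 64 mm above the worktop. y along the bar, z up
- guard: the guard (see guard_grip); origin at the middle of its lower edges, same axes
- plate: the nest plate (see plate_grip); origin at the middle of its underside, same axes
- press: grey and blue pneumatic press, fixed, left of the work, not used: 165 x 131 mm, 332 mm high with a hose on top; origin under its centre. A blue controller box, 85 mm high, stands behind and left of it. Pass over or round them
- pot: brass-coloured round parts pot with a black top, 42 mm across, 20 mm high, loose; origin under its centre. A bystander
- loupe: black eye loupe, 36 mm across, 30 mm high, loose; origin under its centre. A bystander
- putty: green block of putty, 22 x 30 x 12 mm, loose; origin under its centre. A bystander
Not all that is in view belongs to the job. What is shaped like the part that bears rail_top but green or turquoise is not meant.

How it is judged (in metres and radians):
On the way, in this order (a step that is already met when the one before it is completed fails the run):
1. the guard hangs over the rail's bar, let go (x of guard_inside in the frame of rail_top between -0.01 and 0.01 m and y of guard_inside in the frame of rail_top between -0.035 and 0.035 m and z of guard_inside in the frame of rail_top between -0.005 and 0.005 m and angle between the y axis of guard_inside and the y axis of rail_top, either way round below 0.2 rad and angle between guard_inside's own z axis and vertical below 0.2 rad and contact force between the fingers and guard below 0.1 N), for 0.2 s.
2. the nest plate is fully down on both dowels (distance between plate_round_hole and thick_dowel_foot below 0.003 m and distance between plate_slot and thin_dowel_foot below 0.003 m), for 0.2 s.
At the end, for the whole second after the job is handed in: Guard at rest astride the rail's bar: inside within 5 mm of the bar's top in height, 10 mm across, 35 mm along, within 0.2 rad of the bar's direction and of upright. Plate at rest, round hole within 3 mm of the thick dowel's foot and slot within 3 mm of the thin one's, height included (all of step 2 and x of guard_inside in the frame of rail_top between -0.01 and 0.01 m and y of guard_inside in the frame of rail_top between -0.035 and 0.035 m and z of guard_inside in the frame of rail_top between -0.005 and 0.005 m and angle between the y axis of guard_inside and the y axis of rail_top, either way round below 0.2 rad and angle between guard_inside's own z axis and vertical below 0.2 rad and linear speed of each of plate, guard below 0.02 m/s); the robot touches nothing.
It fails at once if the nest plate is dropped (it falls out of the fingers at more than 0.8 m/s) (contact force between the fingers and plate below 0.05 N and linear speed of plate above 0.8 m/s).
It fails at once if the parts pot, the loupe or the putty is moved by more than 3 cm (distance of any of pot, loupe, putty from where it was at the start of the episode above 0.03 m).
It also fails if it takes over 66 s, if anything falls off the work surface, if the arm or the gripper's body presses on something with over 40 N, if the wrist force passes 120 N, or if a joint passes its speed limit or range.

ROBOT

A 6-joint arm with a two-finger parallel gripper is mounted at the origin on a cart in front of the work surface, level with it; the furniture and walls round the work are solid. World frame = base frame: x ahead of the robot, y to its left, z up, the work surface at z = 0. Lengths are in mm, angles in rad, forces in N, time in s.
With the tool pointing down it reaches from about 350 to 975 mm from the base axis. Payload 17.4 kg.
Tool frame: the origin (TCP) lies at the very end of the fingers, on their centre line; the grasp point (between the pads) lies manip.grip_depth behind it (manip.grip_depth is the distance from the TCP to the grasp point, in mm); z points along the fingers, y is the line along which they close (so a half turn about z gives the same grasp; the last joint's range is limited). The gripper opens to 85 mm and grips with 20 to 120 N. Pads are 22 mm wide; open, the fingers measure 114 mm over their backs; the gripper's body (76 mm by 85 mm) begins 54 mm behind the grasp point. The pads swing forward as they close: fully open they stand 13 mm farther back than shut.
Start: joints at [1.113, 0.116, 1.442, -0, 1.584, -0.038], TCP at [275.123, 616.392, 231.303] pointing down, gripper open.
Joint ranges: [-2.83, 2.83], [-0.83, 2.19], [0.07, 2.5], [-1.14, 4.28], [0.01, 3], [-2.97, 2.97]. Speed limits (rad/s): [1.89, 1.89, 2.22, 3.14, 3.14, 3.14].

INTERFACE

Orientations are given as a 3x3 rotation matrix whose columns are the frame's x, y, z axes.
In Python, from cell import manip, viewer gives the robot as it stands.
- The arm moves only by the tool step_arm, never from a script. Its argument "plan" is a list of rows, each a list of 5 numbers: the shift along the tool's x, y, z in mm, then the turn about the tool's z in degrees, then the closure, from 0 (fully open) to 1 (shut). A call has 1 to 12 rows; each row is the pose to reach, as a shift and turn from the pose commanded when the call began, along the tool's axes at that moment; what a row does not reach only later rows make up. A row lasts 1/12 s, in which the tool goes at most 41.7 mm and 7.16 degrees, less where a joint would pass 70% of its speed; a pose out of reach is approached as far as the arm can. A call with a gripper value outside its range is refused whole. The fingers move at their own pace and stop on an object; the grip force is fixed at half the most. Time passes only in rows, so rows that repeat a pose let the fingers close. It gives the time, the measured TCP pose, the force, the opening and the grip force at its end, in the units of the state.
- manip.get_obs(): the state, without advancing time (a new reading comes with each control period).
- viewer.read_camera(name): name is "scene" or "top"; returns the picture (420x560x3 uint8, red, green, blue); there is no depth.
- viewer.camera_params(name): a dict with "K" (3x3 intrinsics, pixels), "R" (3x3) and "t" (3): a world point X has camera coordinates R X + t. Camera axes: x right, y down, z forward; pixel columns grow to the right and rows downward; lengths in mm; the calibration is good to about 2 mm. A picture is of the moment at which its call begins. camera_params takes no time and is no camera call.
- manip.hand_in(): hands the job in; it is judged then, once.
The state is a dict: "time": time; "q": joint angles; "qvel": joint speeds; "joint_efforts": joint torques, N m; "position": TCP position; "tcp_rot": TCP orientation; "wrist_force": force on the tool from outside, world axes, zero at the start; "moment": the same for the moment, N m; "opening": finger opening in mm; "grip_force": force on a finger pad.
Only numpy, scipy, OpenCV 4.12 (cv2) and the standard library are available. Lean on these libraries where they do the work, as an engineer would, in place of code of your own. Each camera call takes 0.05 s, during which the arm holds its last target. There are 200 camera calls.

## Working session

There is one attempt and no reset: what is moved stays moved. The work goes in short steps, Python scripts to look and compute and a tool call to move; the robot and the scene stay as the last step left them, time stands still between calls to the robot, and variables do not carry over. Pictures are saved under pics/ and viewed, at most 10 in all, crops included, and the job is handed in when it is done.

Besides the shell and the picture viewer there is one more tool, called as a command line: name --pt "numbers of a row" for each row, then --argument value for the rest. step_arm: Moves the arm, as the interface text tells. Its arguments: {"type":"object","properties":{"plan":{"type":"array"}},"required":["plan"]}

```bash
mkdir -p pics; python3 - <<'E'
from cell import manip, viewer
import cv2
for n in("scene","top"):
    im=viewer.read_camera(n); cv2.imwrite(f"pics/{n}0.png",im[:,:,::-1])
    p=viewer.camera_params(n); print(n,p["K"].tolist(),p["R"].round(4).tolist(),p["t"].round(1).tolist())
o=manip.get_obs(); print(manip.grip_depth,o["time"],o["position"],o["tcp_rot"].round(4) if hasattr(o["tcp_rot"],"round") else o["tcp_rot"])
E
```

```text
scene [[449.84948547335665, 0.0, 276.0327343852745], [0.0, 449.84948547335665, 214.98090998399968], [0.0, 0.0, 1.0]] [[0.6648, -0.7469, 0.013], [-0.2879, -0.2722, -0.9182], [0.6893, 0.6066, -0.396]] [-378.7, 207.4, 838.1]
top [[419.1471996392446, 0.0, 274.86382778459966], [0.0, 419.1471996392446, 204.9172944613405], [0.0, 0.0, 1.0]] [[-0.3205, -0.9472, -0.0004], [-0.92, 0.3114, -0.238], [0.2255, -0.0759, -0.9713]] [148.4, 514.1, 1162.8]
18.700000000000003 0.1 [275.05571604 616.23760138 230.62242533] [[-9.132e-01  4.076e-01 -5.000e-04]
 [ 4.076e-01  9.132e-01 -9.000e-04]
 [ 0.000e+00 -1.000e-03 -1.000e+00]]
```

View pics/scene0.png

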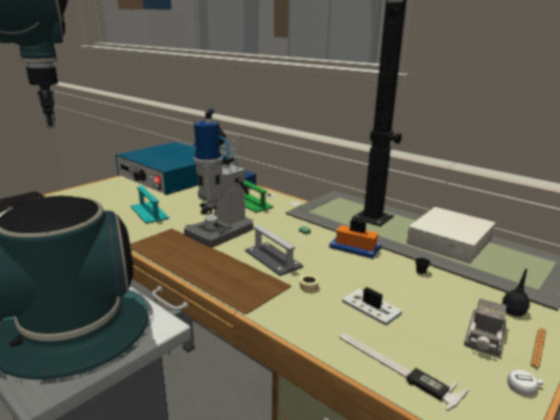

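View pics/top0.png

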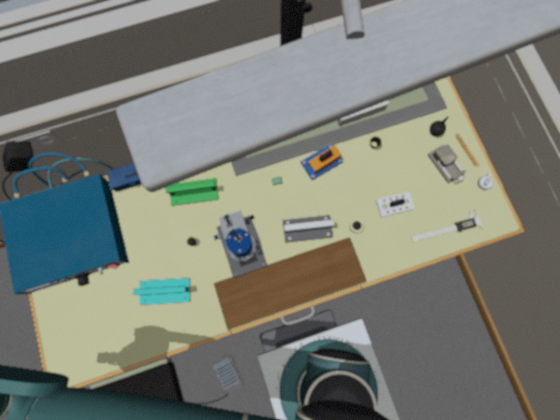

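The scene view shows the guard on its fixture at (357,238), the rail at (273,250) and the plate at (372,303). In the top view they are at (323,160), (309,228) and (395,204). The green and turquoise rails are decoys. I'll zoom in next.

```bash
python3 - <<'E'
import cv2
a=cv2.imread("pics/top0.png")[135:265,260:420]; cv2.imwrite("pics/tz.png",cv2.resize(a,None,fx=4.6,fy=4.6,interpolation=cv2.INTER_CUBIC))
a=cv2.imread("pics/scene0.png")[205:335,240:410]; cv2.imwrite("pics/sz.png",cv2.resize(a,None,fx=4.6,fy=4.6,interpolation=cv2.INTER_CUBIC))
E
```

```text
(no output)
```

View pics/tz.png

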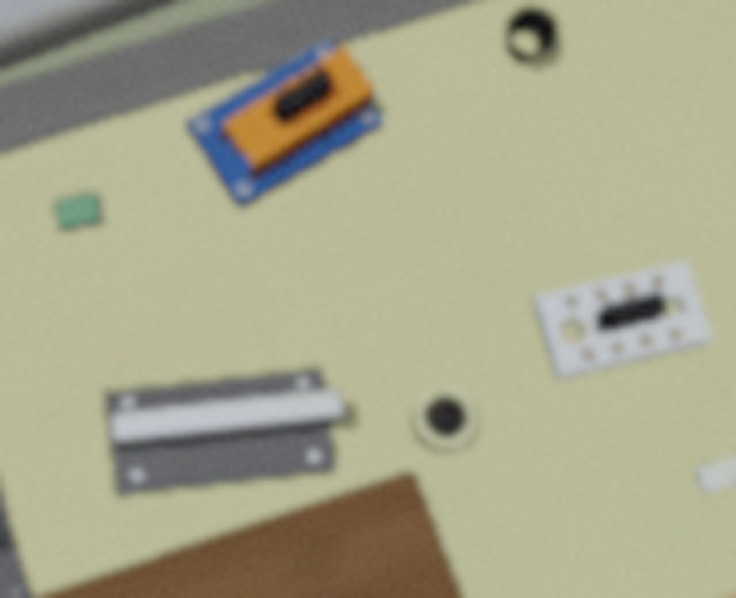

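View pics/sz.png

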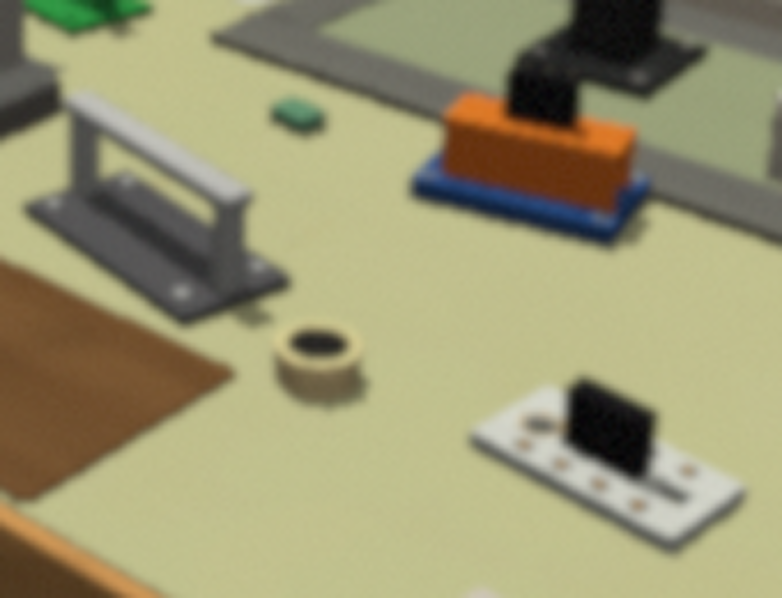

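The crops show:
- **Fixture:** the base screws are at about (203,122), (325,47), (370,118) and (244,187) in tz.
- **Plate:** the round hole is on its left, at tz (572,328).
- **Rail:** the bar runs from (113,428) to (343,405).

Next I'll cast rays onto the known heights.

```bash
cat > h.py <<'E'
import numpy as np, cv2
from cell import manip, viewer
def ray(name,px,z):
    p=viewer.camera_params(name); K,R,t=(np.array(p[k],float) for k in"KRt")
    px=np.atleast_2d(px).astype(float); d=(np.linalg.inv(K)@np.c_[px,np.ones(len(px))].T).T@R
    c=-R.T@t; return (c+d*((z-c[2])/d[:,2])[:,None])[:,:2]
def proj(name,X):
    p=viewer.camera_params(name); K,R,t=(np.array(p[k],float) for k in"KRt")
    u=(K@(R@np.atleast_2d(X).T+t.reshape(3,1))).T; return u[:,:2]/u[:,2:]
def rect(name,mask,z):
    n,l,s,c=cv2.connectedComponentsWithStats(mask.astype(np.uint8)); i=1+s[1:,4].argmax()
    ys,xs=np.nonzero(l==i); P=ray(name,np.c_[xs,ys],z)
    (cx,cy),(w,h),a=cv2.minAreaRect(P.astype(np.float32))
    if w<h: w,h,a=h,w,a+90
    return [round(float(v),1) for v in(cx,cy,w,h,(a+90)%180-90)]
E
python3 - <<'E'
from h import *
z=lambda L,ox,oy:(np.array(L)+.5)/4.6-.5+[ox,oy]
T=lambda L:z(L,260,135); S=lambda L:z(L,240,205)
def quad(n,px,h,lab):
    P=ray(n,px,h); d=P[1]-P[0]+P[2]-P[3]; print(lab,n,P.mean(0).round(1),np.degrees(np.arctan2(d[1],d[0])).round(1),np.linalg.norm(d)/2)
quad("top",T([(203,122),(325,47),(370,118),(244,187)]),15,"base")
quad("top",T([(128,402),(303,382),(314,456),(136,475)]),6,"rail foot")
quad("scene",S([(55,204),(126,182),(257,266),(182,293)])[[1,2,3,0]],6,"rail foot")
quad("top",T([(537,297),(688,262),(712,338),(560,375)]),8,"plate")
quad("scene",S([(545,388),(745,490),(672,540),(470,437)]),8,"plate")
P=ray("top",T([(572,328),(676,306)]),8);print("holes",P,"scene",ray("scene",S([(540,424),(672,490)]),8))
P=ray("top",T([(113,428),(343,405)]),64);print("bar",P,P.mean(0))
P=ray("scene",S([(80,100),(240,195)]),64);print("bar",P,P.mean(0))
print("grip guard",ray("top",T([(304,95)]),76), ray("scene",S([(545,60)]),80))
print("grip plate",ray("top",T([(632,310)]),36))
for n in("top","scene"):
    im=cv2.imread(f"pics/{n}0.png"); b,g,r=[im[:,:,i].astype(int) for i in range(3)]
    print(n,"orange",rect(n,cv2.morphologyEx(((r>150)&(b<70)&(g>60)&(g<160)&(np.arange(420)[:,None]<260)&(np.arange(420)[:,None]>130)&(abs(np.arange(560)-340)<45)).astype(np.uint8),cv2.MORPH_CLOSE,np.ones((7,7))),50))
E
```

```text
base top [ 634.4 -212.3] -77.6 99.81792108696067
rail foot top [448.7 -99.3] -102.3 116.81785371076171
rail foot scene [450.7 -95.5] -102.0 115.5857440889154
plate top [ 432.7 -378.6] -95.2 105.2740352273763
plate scene [ 429.1 -379.8] -94.4 104.82560800989428
holes [[ 437.36902722 -342.98171845]
 [ 429.15300811 -414.24987712]] scene [[ 434.63702801 -343.29758088]
 [ 430.07207848 -411.86641413]]
bar [[ 461.67474895  -27.91975037]
 [ 429.26305758 -169.44629915]] [445.46890326 -98.68302476]
bar [[ 455.53792459  -37.98219187]
 [ 429.48729469 -170.8096711 ]] [ 442.51260964 -104.39593148]
grip guard [[ 626.88954653 -215.13398411]] [[ 640.3925093  -209.41281152]]
grip plate [[ 432.00014272 -375.231061  ]]
top orange [626.8, -215.4, 92.8, 32.2, -75.3]
scene orange [623.9, -220.4, 95.6, 35.7, -76.8]
```

```bash
python3 - <<'E'
from h import *
for n in("top","scene"):
    p=viewer.camera_params(n); print(n,"cam",(-np.array(p["R"]).T@np.array(p["t"])).round(0))
print("press foot top",ray("top",[(220,215),(243,212),(262,262),(235,275)],0).round(0))
print("press foot scene",ray("scene",[(186,232),(213,242),(253,229)],0).round(0))
c=ray("scene",[(372,218)],0)[0];print("column",c)
for zz in(300,500,600,700,800,1000):print(zz,proj("scene",[[*c,zz]]).round(0),proj("top",[[*c,zz]]).round(0))
for zz in(500,700,900):print(zz,ray("top",[(120,105),(155,185),(300,140)],zz).round(0).tolist())
print("loupe",ray("top",[(376,142)],15),"putty",ray("top",[(277,181)],6),"pot",ray("top",[(357,226)],10))
E
```

```text
top cam [ 258.   69. 1252.]
scene cam [-266. -735.  527.]
press foot top [[573. 140.]
 [559.  70.]
 [396.  63.]
 [385. 151.]]
press foot scene [[397. 173.]
 [408.  74.]
 [535.  54.]]
column [ 828.58511352 -146.68636927]
300 [[383. 115.]] [[283.  62.]]
500 [[392.  35.]] [[285.   7.]]
600 [[396. -10.]] [[286. -30.]]
700 [[401. -58.]] [[288. -79.]]
800 [[ 407. -110.]] [[ 290. -143.]]
1000 [[ 419. -228.]] [[ 298. -367.]]
500 [[721.0, 233.0], [541.0, 210.0], [539.0, -77.0]]
700 [[598.0, 189.0], [466.0, 172.0], [464.0, -38.0]]
900 [[475.0, 146.0], [391.0, 135.0], [390.0, 1.0]]
loupe [[ 636.74136896 -395.53795053]] putty [[617.84082037 -59.43443315]] pot [[ 405.36517801 -241.7882214 ]]
```

```bash
cat >> h.py <<'E'
def go(*wps):
    o=manip.get_obs(); R=np.array(o["tcp_rot"]); p=np.array(o["position"])
    ya=np.degrees(np.arctan2(R[1,1],R[0,1])); print("t",o["time"],"pos",p.round(1),"yang",round(ya,1),"q",np.round(o["q"],2))
    for w in wps: print(w,"->",(R.T@(np.array(w[:3])-p)).round(0 if max(abs(np.array(w[:3])-p))>60 else 1),"turn",round((ya-w[3]+180)%360-180,1))
E
python3 - <<'E'
from h import *
go((330,330,430,66),(390,100,430,66),(420,-120,430,40),(600,-205,250,14))
E
```

```text
t 0.1 pos [275.1 616.2 230.6] yang 65.9 q [ 1.11  0.12  1.44 -0.    1.58 -0.04]
(330, 330, 430, 66) -> [-167. -239. -199.] turn -0.1
(390, 100, 430, 66) -> [-315. -425. -199.] turn -0.1
(420, -120, 430, 40) -> [-432. -613. -199.] turn 25.9
(600, -205, 250, 14) -> [-631. -618.  -19.] turn 51.9
```

step_arm --pt "-10 -15 -35 0 0" --pt "-25 -35 -65 0 0" --pt "-43 -58 -95 0 0" --pt "-62 -83 -122 0 0" --pt "-80 -110 -148 0 0" --pt "-100 -138 -172 0 0" --pt "-120 -168 -190 0 0" --pt "-143 -202 -200 0 0" --pt "-167 -235 -200 0 0" --pt "-190 -265 -200 0 0" --pt "-214 -296 -200 0 0" --pt "-238 -328 -200 0 0"

```text
time: 1.1
position: [358.5, 218.2, 431.1]
tcp_rot: [[-0.913, 0.407, 0.0], [0.407, 0.913, 0.0], [-0.0, 0.0, -1.0]]
wrist_force: [0.8, 0.0, -0.0]
opening: 85.5
grip_force: 0.0
```

```bash
python3 - <<'E'
from h import *
go((390,100,430,66),(420,-120,430,40),(560,-195,300,14),(627,-215,200,14))
E
```

```text
t 1.1 pos [358.5 218.2 431.1] yang 66.0 q [ 0.49 -0.41  1.59 -0.    1.96 -0.67]
(390, 100, 430, 66) -> [-77. -95.   1.] turn -0.0
(420, -120, 430, 40) -> [-194. -284.    1.] turn 26.0
(560, -195, 300, 14) -> [-352. -295.  131.] turn 52.0
(627, -215, 200, 14) -> [-422. -286.  231.] turn 52.0
```

step_arm --pt "-25 -31 0 0 0" --pt "-50 -62 0 0 0" --pt "-77 -95 0 0 0" --pt "-96 -127 0 4 0" --pt "-116 -159 0 8 0" --pt "-135 -190 0 12 0" --pt "-155 -221 0 16 0" --pt "-175 -253 0 21 0" --pt "-194 -284 0 26 0" --pt "-225 -286 25 32 0" --pt "-256 -288 50 38 0" --pt "-287 -290 75 44 0"

```text
time: 2.1
position: [503.4, -163.4, 355.4]
tcp_rot: [[-0.367, 0.93, 0.001], [0.93, 0.367, -0.0], [-0.001, 0.001, -1.0]]
wrist_force: [0.2, 0.0, 0.5]
opening: 85.2
grip_force: 0.0
```

```bash
python3 - <<'E'
from h import *
go((560,-195,300,14),(627,-215,180,14),(627,-215,110,14))
E
```

```text
t 2.1 pos [ 503.4 -163.4  355.4] yang 21.6 q [-0.36 -0.21  1.56  0.    1.79 -0.74]
(560, -195, 300, 14) -> [-50.2  41.   55.4] turn 7.6
(627, -215, 180, 14) -> [-93.  96. 175.] turn 7.6
(627, -215, 110, 14) -> [-93.  96. 245.] turn 7.6
```

step_arm --pt "-25 25 27 4 0" --pt "-50 50 54 7.6 0" --pt "-70 72 85 7.6 0" --pt "-93 96 115 7.6 0" --pt "-93 96 155 7.6 0" --pt "-93 96 195 7.6 0" --pt "-93 96 230 7.6 0" --pt "-93 96 245 7.6 0" --pt "-93 96 245 7.6 0"

```text
time: 2.85
position: [624.8, -211.7, 107.0]
tcp_rot: [[-0.248, 0.969, -0.006], [0.969, 0.248, 0.002], [0.004, -0.005, -1.0]]
wrist_force: [-0.2, -0.3, -0.4]
opening: 85.1
grip_force: 0.0
```

```bash
python3 - <<'E'
from h import *
a=viewer.read_camera("top")[90:220,245:405,::-1];b=viewer.read_camera("scene")[170:300,280:440,::-1]
cv2.imwrite("pics/g1.png",np.vstack([cv2.resize(x,None,fx=2.3,fy=2.3,interpolation=cv2.INTER_CUBIC) for x in(a,b)]))
go((627,-215,53,14))
E
```

```text
t 2.95 pos [ 626.9 -212.5  113.2] yang 14.3 q [-0.37  0.14  1.61 -0.    1.39 -0.62]
(627, -215, 53, 14) -> [-2. -1. 60.] turn 0.3
```

View pics/g1.png

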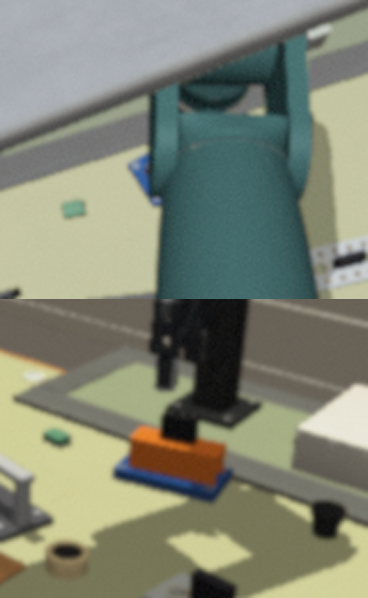

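The scene half shows the fingers above the guard's grip, with the left finger at about (165,360) and the grip at (180,420). I'll descend and grip.

step_arm --pt "-2 -1 25 0 0" --pt "-2 -1 45 0 0" --pt "-2 -1 56 0 0" --pt "-2 -1 58 0 0" --pt "-2 -1 58 0 0.5" --pt "-2 -1 58 0 1" --pt "-2 -1 58 0 1" --pt "-2 -1 58 0 1" --pt "-2 -1 58 0 1" --pt "-2 -1 58 0 1" --pt "-2 -1 58 0 1" --pt "-2 -1 58 0 1"

```text
time: 3.95
position: [626.1, -214.5, 53.6]
tcp_rot: [[-0.248, 0.969, 0.0], [0.969, 0.248, -0.0], [-0.0, 0.0, -1.0]]
wrist_force: [-0.3, 0.3, 1.2]
opening: 13.0
grip_force: 61.6
```

step_arm --pt "0 0 -8 0 1" --pt "0 0 -20 0 1" --pt "0 0 -35 0 1" --pt "0 0 -55 0 1" --pt "0 0 -80 0 1" --pt "0 0 -95 0 1" --pt "0 0 -100 0 1" --pt "0 0 -100 0 1"

```text
time: 4.62
position: [626.5, -214.7, 155.4]
tcp_rot: [[-0.248, 0.969, 0.003], [0.969, 0.248, -0.001], [-0.002, 0.002, -1.0]]
wrist_force: [-0.0, -0.3, -1.3]
opening: 12.8
grip_force: 61.2
```

```bash
python3 - <<'E'
from h import *
go((600,-190,153,-5),(520,-130,153,-12.2),(447,-100,153,-12.2))
b=viewer.read_camera("scene")[190:300,290:430,::-1]
cv2.imwrite("pics/g2.png",cv2.resize(b,None,fx=5,fy=5,interpolation=cv2.INTER_CUBIC))
E
```

```text
t 4.6167 pos [ 626.5 -214.7  155.4] yang 14.3 q [-0.37  0.12  1.56 -0.    1.46 -0.62]
(600, -190, 153, -5) -> [ 30.5 -19.6   2.3] turn 19.3
(520, -130, 153, -12.2) -> [108. -82.   2.] turn 26.5
(447, -100, 153, -12.2) -> [ 156. -146.    2.] turn 26.5
```

View pics/g2.png

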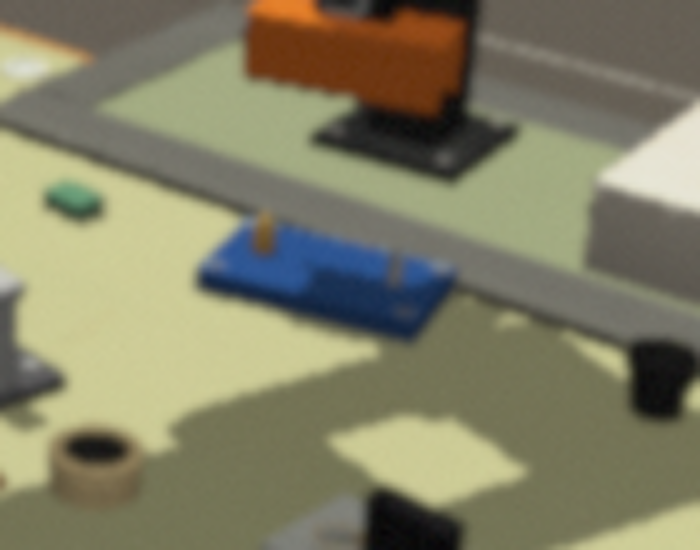

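With the guard lifted, the scene view shows the brass dowel on the left (265,232) and the steel one on the right (397,268). So the base's +y points towards world +y, and the plate needs a turn of only about 17°.

step_arm --pt "15 -10 0 6 1" --pt "35 -24 0 12 1" --pt "60 -44 0 18 1" --pt "85 -64 0 23 1" --pt "108 -84 0 26.5 1" --pt "128 -108 0 26.5 1" --pt "145 -130 0 26.5 1" --pt "153 -142 0 26.5 1" --pt "156 -146 0 26.5 1" --pt "156 -146 0 26.5 1" --pt "156 -146 10 26.5 1" --pt "156 -146 10 26.5 1"

```text
time: 5.67
position: [445.9, -99.7, 141.0]
tcp_rot: [[0.211, 0.978, -0.002], [0.978, -0.211, 0.001], [0.0, -0.002, -1.0]]
wrist_force: [-1.0, -0.5, -1.9]
opening: 13.1
grip_force: 61.1
```

```bash
python3 - <<'E'
from h import *
go((447,-100,122,-12.2))
a=viewer.read_camera("top")[:,:,::-1];b=viewer.read_camera("scene")[:,:,::-1]
cv2.imwrite("pics/top3.png",a);cv2.imwrite("pics/scene3.png",b)
v=[cv2.resize(x,None,fx=3,fy=3,interpolation=cv2.INTER_CUBIC) for x in(a[170:270,250:380],b[190:290,220:350])]
cv2.imwrite("pics/g3.png",np.vstack(v))
z=lambda x,y:(x/5+290,y/5+190)
print("brass",ray("scene",[z(264,251)],14),"steel",ray("scene",[z(397,286)],14))
print("brass top",ray("scene",[z(265,212)],34),"steel",ray("scene",[z(397,250)],34))
E
```

```text
t 5.6667 pos [445.9 -99.7 141. ] yang -12.2 q [-0.28 -0.34  2.01 -0.    1.48 -0.06]
(447, -100, 122, -12.2) -> [-0.1  1.2 19. ] turn 0.0
brass [[ 623.0188159  -181.24238003]] steel [[ 635.77979855 -251.66451576]]
brass top [[ 626.12113598 -178.05156209]] steel [[ 634.4166577  -250.29750836]]
```

View pics/g3.png

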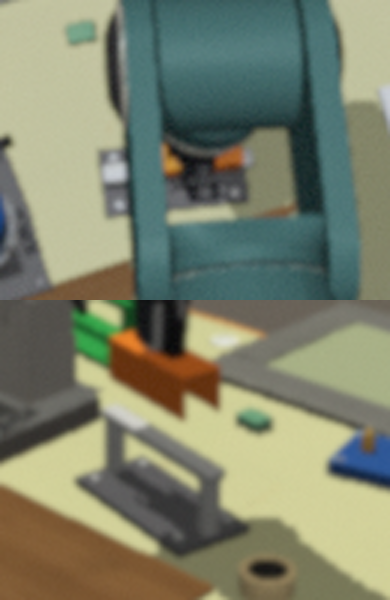

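The lower half shows the guard above the bar. Its near-end lower corners are at (185,416) and (218,402), and the near end of the bar is at about (196,480)–(223,470). I'll compare the two by ray.

```bash
python3 - <<'E'
from h import *
z=lambda L:(np.array(L)-[0,300]+.5)/3-.5+[220,190]
G=ray("scene",z([(185,416),(218,402)]),101.4);B=ray("scene",z([(197,481),(224,472)]),64)
u=np.array([.978,-.211]);v=np.array([.211,.978])
for n,P in(("guard",G),("bar",B)): print(n,P.round(1).tolist(),"across",(P@u).round(1),"along",(P@v).round(1))
print("tcp across",np.array([445.9,-99.7])@u)
b=cv2.imread("pics/scene3.png").astype(int)[:,:,::-1]; 
# far bar end/bright bar top
m=(b.min(2)>135)&((b.max(2)-b.min(2))<25); s=np.zeros_like(m); s[215:265,245:300]=1
print("bar scene",rect("scene",m&s,64))
a=cv2.imread("pics/top0.png").astype(int)
m=(a.min(2)>150)&((a.max(2)-a.min(2))<25); s=np.zeros_like(m); s[215:240,275:340]=1
print("bar top",rect("top",m&s,64))
E
```

```text
guard [[426.9, -141.2], [463.3, -143.0]] across [447.3 483.3] along [-48.  -42.1]
bar [[408.7, -169.6], [433.4, -175.0]] across [435.5 460.8] along [-79.6 -79.7]
tcp across 457.1269
bar scene [452.6, -55.5, 48.6, 17.1, 78.3]
bar top [450.3, -99.6, 146.8, 23.0, 77.7]
```

step_arm --pt "0 2 15 0 1" --pt "0 2 28 0 1" --pt "0 2 34 0 1" --pt "0 2 36 0 1" --pt "0 2 38 0 1" --pt "0 2 39 0 1" --pt "0 2 40 0 1" --pt "0 2 40 0 1" --pt "0 2 40 0 1"

```text
time: 6.52
position: [448.0, -100.0, 103.7]
tcp_rot: [[0.21, 0.978, 0.0], [0.978, -0.21, -0.0], [-0.0, 0.001, -1.0]]
wrist_force: [-0.9, 0.1, -1.2]
opening: 13.1
grip_force: 61.1
```

step_arm --pt "0 0 2 0 1" --pt "0 0 4 0 1" --pt "0 0 6 0 1" --pt "0 0 8 0 1" --pt "0 0 8 0 1" --pt "0 0 8 0 1"

```text
time: 7.02
position: [447.8, -99.9, 95.1]
tcp_rot: [[0.211, 0.978, -0.0], [0.978, -0.211, 0.0], [0.0, -0.0, -1.0]]
wrist_force: [0.4, 0.0, -1.3]
opening: 12.7
grip_force: 61.1
```

```bash
python3 - <<'E'
from h import *
go((448,-100,71,-12.2))
b=viewer.read_camera("scene")[:,:,::-1]
cv2.imwrite("pics/g4.png",cv2.resize(b[205:290,235:335],None,fx=6,fy=6,interpolation=cv2.INTER_CUBIC))
E
```

```text
t 7.0167 pos [447.8 -99.9  95.1] yang -12.2 q [-0.28 -0.3   2.05 -0.    1.39 -0.06]
(448, -100, 71, -12.2) -> [-0.   0.3 24.1] turn 0.0
```

View pics/g4.png

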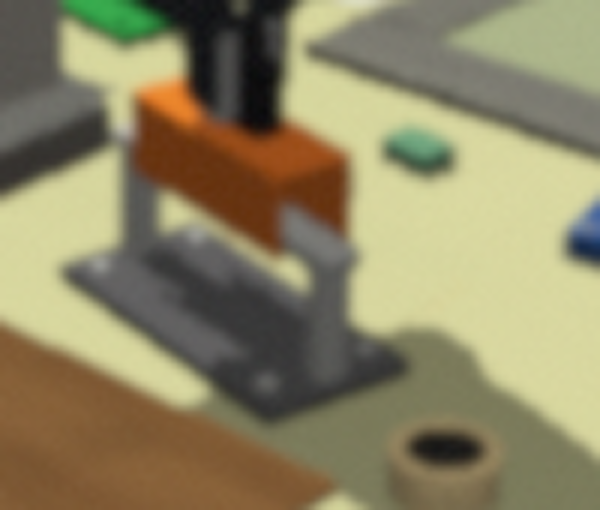

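The guard straddles the bar with no contact force, and the bar comes out between the walls at (280–350, 230). I'll lower it fully.

step_arm --pt "0 1 6 0 1" --pt "0 1 12 0 1" --pt "0 1 17 0 1" --pt "0 1 20 0 1" --pt "0 1 22 0 1" --pt "0 1 23 0 1" --pt "0 1 24 0 1" --pt "0 1 24 0 1" --pt "0 1 24 0 1"

```text
time: 7.82
position: [448.9, -100.2, 71.4]
tcp_rot: [[0.21, 0.978, 0.0], [0.978, -0.21, -0.0], [-0.0, 0.0, -1.0]]
wrist_force: [-0.3, 0.3, -1.0]
opening: 12.8
grip_force: 61.1
```

step_arm --pt "0 0 0.5 0 1" --pt "0 0 1 0 1" --pt "0 0 1 0 1" --pt "0 0 1 0 1"

```text
time: 8.15
position: [448.9, -100.2, 70.5]
tcp_rot: [[0.211, 0.978, 0.0], [0.978, -0.211, -0.0], [0.0, 0.0, -1.0]]
wrist_force: [-0.7, 0.3, 1.4]
opening: 12.8
grip_force: 61.3
```

Contact with the bar (+2.4 N). Releasing and rising.

step_arm --pt "0 0 0 0 0.7" --pt "0 0 0 0 0.4" --pt "0 0 0 0 0" --pt "0 0 0 0 0" --pt "0 0 0 0 0" --pt "0 0 -10 0 0" --pt "0 0 -25 0 0" --pt "0 0 -50 0 0" --pt "0 0 -85 0 0" --pt "0 0 -120 0 0" --pt "0 0 -130 0 0" --pt "0 0 -130 0 0"

```text
time: 9.15
position: [449.8, -100.4, 204.4]
tcp_rot: [[0.21, 0.978, 0.005], [0.978, -0.21, -0.001], [-0.0, 0.005, -1.0]]
wrist_force: [0.1, -0.5, -0.7]
opening: 85.3
grip_force: 0.0
```

```bash
python3 - <<'E'
from h import *
go((470,-200,200,-5),(432,-377,200,-5),(432,-377,100,-5))
b=viewer.read_camera("scene")[:,:,::-1]
cv2.imwrite("pics/scene5.png",b)
cv2.imwrite("pics/g5.png",cv2.resize(b[195:325,240:410],None,fx=4.6,fy=4.6,interpolation=cv2.INTER_CUBIC))
a=viewer.read_camera("top")[:,:,::-1]; cv2.imwrite("pics/top5.png",a)
E
```

```text
t 9.15 pos [ 449.8 -100.4  204.4] yang -12.2 q [-0.28 -0.36  1.92  0.    1.58 -0.06]
(470, -200, 200, -5) -> [-93.  41.   5.] turn -7.2
(432, -377, 200, -5) -> [-274.   41.    5.] turn -7.2
(432, -377, 100, -5) -> [-274.   40.  105.] turn -7.2
```

View pics/g5.png

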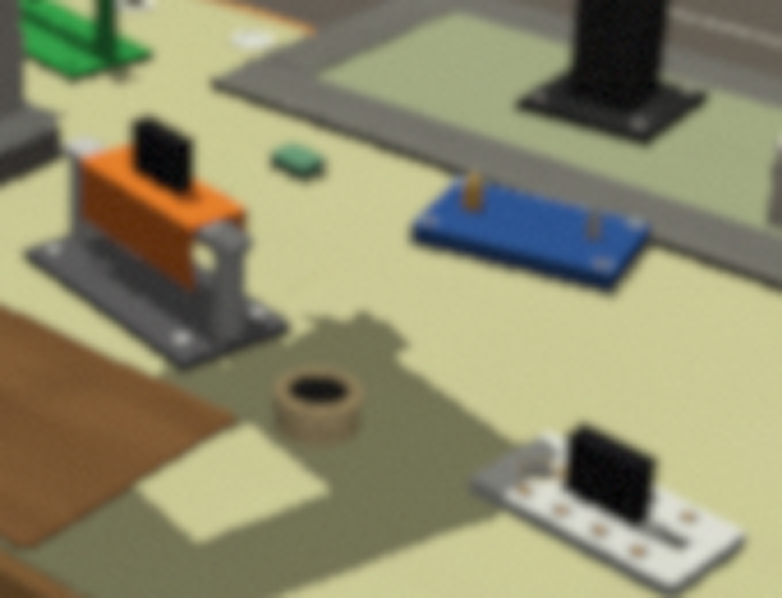

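The guard hangs upright on the bar at (160,200). The dowels are at (475,195) and (594,225), and the plate is at (608,510). On to the plate.

step_arm --pt "-30 13 0 0 0" --pt "-62 27 0 0 0" --pt "-95 41 0 -2 0" --pt "-131 41 0 -4 0" --pt "-167 41 0 -6 0" --pt "-203 41 0 -7.2 0" --pt "-240 41 5 -7.2 0" --pt "-265 41 20 -7.2 0" --pt "-274 40 50 -7.2 0" --pt "-275 40 85 -7.2 0" --pt "-275 40 110 -7.2 0" --pt "-275 40 110 -7.2 0"

```text
time: 10.25
position: [427.4, -375.4, 83.0]
tcp_rot: [[0.087, 0.996, -0.007], [0.996, -0.087, 0.007], [0.006, -0.008, -1.0]]
wrist_force: [0.1, -0.0, -0.2]
opening: 85.5
grip_force: 0.0
```

step_arm --pt "0 0 0 0 0" --pt "0 0 0 0 0"

```text
time: 10.42
position: [430.4, -377.5, 91.5]
tcp_rot: [[0.086, 0.996, 0.001], [0.996, -0.086, -0.001], [-0.0, 0.001, -1.0]]
wrist_force: [-0.2, -0.3, 0.6]
opening: 85.3
grip_force: 0.0
```

```bash
python3 - <<'E'
from h import *
go((432.5,-378,12.5,-5))
E
```

```text
t 10.4167 pos [ 430.4 -377.5   91.5] yang -4.9 q [-0.76 -0.03  1.83  0.    1.35 -0.68]
(432.5, -378, 12.5, -5) -> [-0.  2. 79.] turn 0.1
```

step_arm --pt "0 1 30 0 0" --pt "0 1 55 0 0" --pt "0 1 70 0 0" --pt "0 1 77 0 0" --pt "0 1 80 0 0" --pt "0 1 80 0 0" --pt "0 1 80 0 0" --pt "0 1 80 0 0"

```text
time: 11.08
position: [431.6, -378.0, 11.9]
tcp_rot: [[0.086, 0.996, 0.001], [0.996, -0.086, -0.001], [-0.001, 0.002, -1.0]]
wrist_force: [-0.5, 0.6, -1.0]
opening: 85.5
grip_force: 0.0
```

step_arm --pt "0 0 0 0 0.4" --pt "0 0 0 0 0.7" --pt "0 0 0 0 1" --pt "0 0 0 0 1" --pt "0 0 0 0 1" --pt "0 0 0 0 1" --pt "0 0 0 0 1" --pt "0 0 0 0 1" --pt "0 0 0 0 1" --pt "0 0 0 0 1"

```text
time: 11.92
position: [431.1, -377.6, 10.5]
tcp_rot: [[0.086, 0.996, 0.0], [0.996, -0.086, -0.0], [-0.0, 0.0, -1.0]]
wrist_force: [-1.6, -0.0, 3.2]
opening: 12.9
grip_force: 59.8
```

step_arm --pt "0 0 -5 0 1" --pt "0 0 -15 0 1" --pt "0 0 -30 0 1" --pt "0 0 -50 0 1" --pt "0 0 -70 0 1" --pt "0 0 -82 0 1" --pt "0 0 -85 0 1" --pt "0 0 -85 0 1" --pt "0 0 -85 0 1" --pt "0 0 -85 0 1"

```text
time: 12.75
position: [430.6, -377.1, 94.0]
tcp_rot: [[0.086, 0.996, -0.001], [0.996, -0.086, 0.001], [0.001, -0.001, -1.0]]
wrist_force: [-0.6, 0.6, -2.7]
opening: 13.0
grip_force: 59.1
```

```bash
python3 - <<'E'
from h import *
for n,reg in(("top",(290,135,350,185)),("scene",(320,215,390,275))):
    im=sum(viewer.read_camera(n)[:,:,::-1].astype(float) for _ in range(4))/4
    cv2.imwrite(f"pics/{n}6.png",im); x0,y0,x1,y1=reg; im=im.astype(int)
    b,g,r=im[:,:,0],im[:,:,1],im[:,:,2]
    m=np.zeros(b.shape,np.uint8); m[y0:y1,x0:x1]=((b-r>45))[y0:y1,x0:x1]
    print(n,m.sum(),"rect@14",rect(n,m,14),"rect@7",rect(n,m,7))
    c,_=cv2.findContours(m,cv2.RETR_EXTERNAL,cv2.CHAIN_APPROX_NONE); h=cv2.convexHull(np.vstack(c)); hm=np.zeros_like(m); cv2.fillPoly(hm,[h],1)
    q=b-r; dm=(hm&(1-m)).astype(np.uint8)
    k,l,s,ce=cv2.connectedComponentsWithStats(dm)
    for i in range(1,k):
        if s[i,4]>1: print("blob",s[i],ce[i].round(1),im[l==i].mean(0).round(0),ray(n,ce[i],24 ).round(1),"@15",ray(n,ce[i],15).round(1))
E
```

```text
top 684 rect@14 [632.9, -210.0, 112.1, 68.8, -77.6] rect@7 [635.1, -211.6, 112.8, 69.1, -77.6]
blob [329 146   2   2   3] [329.7 146.3] [168. 146. 137.] [[ 666.9 -249.7]] @15 [[ 669.9 -252. ]]
blob [316 151   2   2   2] [316.5 151.5] [156. 141. 129.] [[ 664.  -204.9]] @15 [[ 667.  -206.9]]
blob [313 153   2   2   2] [313.5 153.5] [162. 144. 130.] [[ 660.8 -193.8]] @15 [[ 663.7 -195.7]]
blob [331 154   2   2   4] [331.5 154.5] [128. 104.  92.] [[ 639.8 -245.6]] @15 [[ 642.6 -247.9]]
blob [308 156   2   2   2] [308.5 156.5] [163. 144. 128.] [[ 656.5 -175.7]] @15 [[ 659.4 -177.5]]
blob [339 159   2   3   4] [339.5 160. ] [168. 146. 134.] [[ 614.9 -262.8]] @15 [[ 617.5 -265.2]]
blob [303 160   2   3   5] [303.6 161.2] [170. 147. 134.] [[ 646.8 -156.1]] @15 [[ 649.7 -157.8]]
blob [311 163   4   5  17] [312.4 165.1] [108. 105. 112.] [[ 626.1 -177.6]] @15 [[ 628.8 -179.4]]
blob [331 167   3   2   3] [332.  167.3] [131. 117. 108.] [[ 599.9 -232.4]] @15 [[ 602.4 -234.6]]
blob [328 169   2   2   2] [328.5 169.5] [130. 110.  98.] [[ 596.8 -219.7]] @15 [[ 599.3 -221.8]]
blob [309 175   2   2   2
[... 266 characters left out ...]
blob [340 235   6   6  31] [342.3 237.3] [ 88.  95. 106.] [[ 618.7 -181.7]] @15 [[ 634.5 -171.8]]
blob [349 235   2   1   2] [349.5 235. ] [132. 114. 101.] [[ 642.7 -187.8]] @15 [[ 658.9 -178. ]]
blob [335 237   2   2   2] [335.5 237.5] [164. 141. 122.] [[ 605.8 -169.8]] @15 [[ 621.4 -159.7]]
blob [352 236   3   1   3] [353. 236.] [134. 114. 101.] [[ 643.9 -197.6]] @15 [[ 660.1 -188. ]]
blob [356 237  19  15 149] [365.2 243.6] [31. 26. 23.] [[ 628.2 -243.2]] @15 [[ 644.2 -234.4]]
blob [332 241   1   2   2] [332.  241.5] [164. 143. 126.] [[ 581.1 -176.4]] @15 [[ 596.2 -166.4]][ WARN:0@2.373] global loadsave.cpp:1063 imwrite_ Unsupported depth image for selected encoder is fallbacked to CV_8U.
```

```bash
python3 - <<'E'
from h import *
go((632,-210.7,94,12.3))
E
```

```text
t 13.15 pos [ 431.  -377.5   95.1] yang -5.0 q [-0.76 -0.04  1.82 -0.    1.36 -0.68]
(632, -210.7, 94, 12.3) -> [184. 186.   1.] turn -17.3
```

step_arm --pt "10 10 0 -1 1" --pt "25 25 0 -3 1" --pt "45 45 0 -5 1" --pt "68 68 0 -7 1" --pt "90 91 0 -10 1" --pt "112 113 0 -12 1" --pt "134 135 0 -14 1" --pt "154 156 0 -16 1" --pt "170 172 0 -17 1" --pt "179 181 0 -17.3 1" --pt "184 186 0 -17.3 1" --pt "184 186 0 -17.3 1"

```text
time: 14.15
position: [632.8, -209.4, 95.1]
tcp_rot: [[-0.215, 0.977, -0.0], [0.977, 0.215, 0.0], [0.0, -0.0, -1.0]]
wrist_force: [-0.3, 0.4, -1.3]
opening: 13.0
grip_force: 59.0
```

step_arm --pt "0 0 10 0 1" --pt "0 0 20 0 1" --pt "0 0 30 0 1" --pt "0 0 35 0 1" --pt "0 0 38 0 1" --pt "0 0 38 0 1" --pt "0 0 38 0 1" --pt "0 0 38 0 1"

```text
time: 14.82
position: [632.4, -210.4, 57.8]
tcp_rot: [[-0.214, 0.977, 0.001], [0.977, 0.214, -0.0], [-0.0, 0.001, -1.0]]
wrist_force: [0.7, 0.9, -2.4]
opening: 13.4
grip_force: 59.0
```

```bash
python3 - <<'E'
from h import *
go((632,-210.7,50,12.3))
b=viewer.read_camera("scene")[:,:,::-1];cv2.imwrite("pics/scene7.png",b)
a=viewer.read_camera("top")[:,:,::-1];cv2.imwrite("pics/top7.png",a)
o=manip.get_obs();print(o["wrist_force"])
E
```

```text
t 14.8167 pos [ 632.4 -210.4   57.8] yang 12.3 q [-0.36  0.19  1.64  0.    1.3  -0.57]
(632, -210.7, 50, 12.3) -> [-0.2 -0.5  7.8] turn 0.0
[-0.56493279 -0.59164039 -1.39517671]
```

step_arm --pt "0 -0.4 4 0 1" --pt "0 -0.4 8 0 1" --pt "0 -0.4 11 0 1" --pt "0 -0.4 13 0 1" --pt "0 -0.4 15 0 1" --pt "0 -0.4 16 0 1" --pt "0 -0.4 17 0 1" --pt "0 -0.4 18 0 1" --pt "0 -0.4 18 0 1"

```text
time: 15.67
position: [631.8, -210.3, 39.2]
tcp_rot: [[-0.214, 0.977, -0.0], [0.977, 0.214, 0.0], [0.0, -0.0, -1.0]]
wrist_force: [0.3, 0.1, -1.2]
opening: 13.0
grip_force: 59.0
```

step_arm --pt "0 0 1 0 1" --pt "0 0 2 0 1" --pt "0 0 3 0 1" --pt "0 0 3 0 1" --pt "0 0 3 0 1"

```text
time: 16.08
position: [631.8, -210.3, 36.2]
tcp_rot: [[-0.214, 0.977, -0.0], [0.977, 0.214, 0.0], [0.0, -0.0, -1.0]]
wrist_force: [0.3, 0.2, -1.7]
opening: 13.1
grip_force: 59.0
```

step_arm --pt "0 0 1 0 1" --pt "0 0 2 0 1" --pt "0 0 2 0 1" --pt "0 0 2 0 1"

```text
time: 16.42
position: [631.8, -210.3, 34.2]
tcp_rot: [[-0.214, 0.977, -0.0], [0.977, 0.214, 0.0], [0.0, -0.0, -1.0]]
wrist_force: [0.4, 0.0, -1.2]
opening: 13.2
grip_force: 59.0
```

step_arm --pt "0 0 1 0 1" --pt "0 0 2 0 1" --pt "0 0 3 0 1" --pt "0 0 4 0 1" --pt "0 0 5 0 1" --pt "0 0 6 0 1" --pt "0 0 7 0 1" --pt "0 0 8 0 1" --pt "0 0 8.5 0 1" --pt "0 0 9 0 1" --pt "0 0 9 0 1" --pt "0 0 9 0 1"

```text
time: 17.42
position: [631.8, -210.4, 25.3]
tcp_rot: [[-0.214, 0.977, 0.0], [0.977, 0.214, -0.0], [-0.0, 0.0, -1.0]]
wrist_force: [0.2, 0.7, -1.6]
opening: 13.4
grip_force: 59.0
```

step_arm --pt "0 0 0.5 0 1" --pt "0 0 1 0 1" --pt "0 0 1.2 0 1" --pt "0 0 1.2 0 1" --pt "0 0 1.2 0 1"

```text
time: 17.83
position: [631.9, -210.4, 24.5]
tcp_rot: [[-0.214, 0.977, 0.0], [0.977, 0.214, -0.0], [-0.0, 0.0, -1.0]]
wrist_force: [-3.6, 0.9, 5.9]
opening: 13.0
grip_force: 59.9
```

Seated: contact came at 24.5, as expected. Releasing gently and retreating.

step_arm --pt "0 0 0 0 0.8" --pt "0 0 0 0 0.6" --pt "0 0 0 0 0.3" --pt "0 0 0 0 0" --pt "0 0 0 0 0" --pt "0 0 0 0 0" --pt "0 0 -8 0 0" --pt "0 0 -20 0 0" --pt "0 0 -45 0 0" --pt "0 0 -80 0 0" --pt "0 0 -100 0 0" --pt "0 0 -100 0 0"

```text
time: 18.83
position: [633.7, -211.0, 131.3]
tcp_rot: [[-0.214, 0.977, 0.008], [0.977, 0.214, -0.003], [-0.004, 0.007, -1.0]]
wrist_force: [1.1, 0.0, 0.9]
opening: 85.4
grip_force: 0.0
```

```bash
python3 - <<'E'
from h import *
go((632,-210.7,125,12.3))
b=viewer.read_camera("scene")[:,:,::-1]
cv2.imwrite("pics/g8.png",cv2.resize(b[195:325,240:410],None,fx=4.6,fy=4.6,interpolation=cv2.INTER_CUBIC))
E
```

```text
t 18.8333 pos [ 633.7 -211.   131.3] yang 12.4 q [-0.36  0.14  1.58 -0.    1.41 -0.58]
(632, -210.7, 125, 12.3) -> [ 0.7 -1.7  6.3] turn 0.1
```

View pics/g8.png

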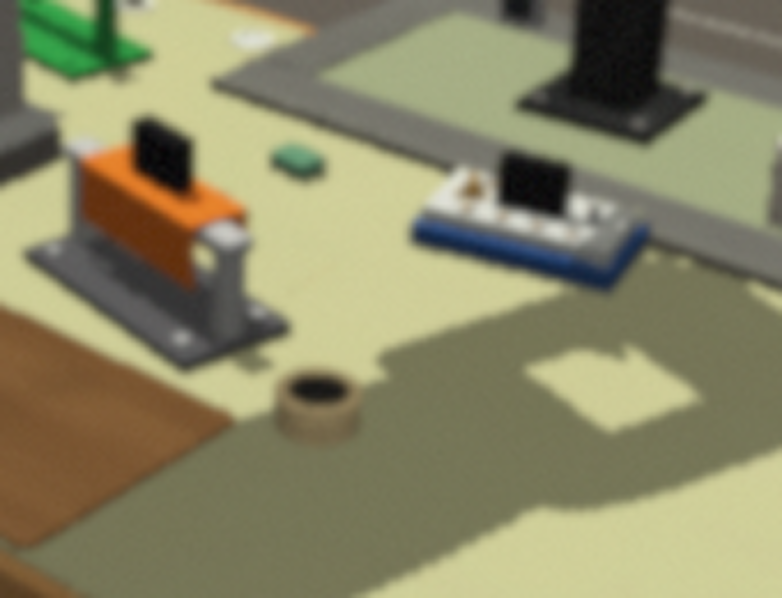

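The plate lies flat on the base at (530,215) with the brass dowel tip showing at (472,188). The guard hangs on the rail at (160,200).

step_arm --pt "0 0 0 0 0" --pt "0 0 0 0 0" --pt "0 0 0 0 0"

```text
time: 19.13
position: [631.4, -210.2, 123.1]
tcp_rot: [[-0.214, 0.977, -0.001], [0.977, 0.214, 0.001], [0.001, -0.001, -1.0]]
wrist_force: [0.4, 0.1, 0.0]
opening: 85.4
grip_force: 0.0
```

```bash
python3 -c "
from cell import manip
print(manip.hand_in())"
```

```text
the job is handed in; nothing more can be done
None
```

I handed the job in at 19.1 s: in the last picture the guard hangs over the rail's bar and the nest plate lies flat on both dowels; `hand_in()` returned no verdict.

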